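# Clamp a mill blade in the bench bar clamp

### The arm

A 6-joint arm with a two-finger parallel gripper is mounted at the origin on a cart in front of the work surface, level with it; the furniture and walls round the work are solid. World frame = base frame: x ahead of the robot, y to its left, z up, the work surface at z = 0. Lengths are in m, angles in rad, forces in N, time in s.
With the tool pointing down it reaches from about 0.35 to 0.775 m from the base axis. Payload 5.5 kg.
Tool frame: the origin (TCP) lies at the very end of the fingers, on their centre line; the grasp point (between the pads) lies env.hold_point_z behind it (env.hold_point_z is the distance from the TCP to the grasp point, in m); z points along the fingers, y is the line along which they close (so a half turn about z gives the same grasp; the last joint's range is limited). The gripper opens to 85 mm and grips with 20 to 120 N. Pads are 22 mm wide; open, the fingers measure 114 mm over their backs; the gripper's body (76 mm by 85 mm) begins 54 mm behind the grasp point. The pads swing forward as they close: fully open they stand 13 mm farther back than shut.
Start: joints at [1.116, 0.313, 0.046, 1.304, 0, 1.431], TCP at [0.178, 0.547, 0.231] pointing down, gripper open.
Joint ranges: [-2.76, 2.76], [-0.86, 1.69], [-1.03, 1.26], [-2.2, 2.34], [-1.47, 1.5], [-3.14, 3.14]. Speed limits (rad/s): [2.57, 2.57, 3.14, 3.14, 3.14, 3.14].

### API

Orientations are given as a unit quaternion [w, x, y, z].
In Python, from workcell import env gives the robot as it stands.
- The arm moves only by the tool carry_out, never from a script. Its argument "steps" is a list of rows, each a list of 3 entries, a list of its own where there are three numbers: the turn, a rotation vector about the tool's x, y, z in degrees, then the shift along the tool's x, y, z in cm, then the closure in counts, from 0 (fully open) to 255 (shut). A call has exactly 8 rows; each row is the pose to reach, as a shift and turn from the pose commanded when the call began, along the tool's axes at that moment; what a row does not reach only later rows make up. A row lasts 1/8 s, in which the tool goes at most 62.5 mm and 10.7 degrees, less where a joint would pass 70% of its speed; a pose out of reach is approached as far as the arm can. A call with a gripper value outside its range is refused whole. The fingers move at their own pace and stop on an object; "force" is the grip in N (left out, the last holds). Time passes only in rows, so rows that repeat a pose let the fingers close, or fill a call up. It gives the time, the measured TCP pose, the force, the opening and the grip force at its end, in the units of the state.
- env.get_state(): the state, without advancing time (a new reading comes with each control period).
- env.read_camera(name): name is "side" or "top"; returns (picture, depth): 400x640x3 uint8, red, green, blue; 400x640 float32, m along the optical axis (not along the pixel's ray), 0 where there is no reading.
- env.get_calibration(name): a dict with "fx", "fy", "cx", "cy" (pixels), "D" ([k1, k2, p1, p2, k3] as OpenCV has them; the pictures are not rectified), "origin" and "orientation" of the camera in the world. Camera axes: x right, y up, looking along -z (the intrinsics and any distortion apply to the point x, -y, -z); pixel columns grow to the right and rows downward; lengths in m; the calibration is good to about 2 mm. A picture is of the moment at which its call begins. get_calibration takes no time and is no camera call.
- env.hand_in(): hands the job in; it is judged then, once.
The state is a dict: "clock": time; "joint_pos": joint angles; "qvel": joint speeds; "tau": joint torques, N m; "tcp_pos": TCP position; "orientation": TCP orientation; "wrist_force": force on the tool from outside, world axes, zero at the start; "ft_torque": the same for the moment, N m; "finger_gap": finger opening in m; "grip_force": force on a finger pad.
Only numpy, scipy, OpenCV 4.12 (cv2) and the standard library are available. Lean on these libraries where they do the work, as an engineer would, in place of code of your own. Each camera call takes 0.05 s, during which the arm holds its last target. There are 200 camera calls.

### The job

Clamp the loose mill blade where it lies on the anvil, ready for deburring: slide the clamp's red free jaw down by its thumb rest, gently, until the foot presses on the blade and the jaw tilts and binds on the bar by itself when you let go. Then screw the black handle clockwise until the sprung foot is pressed about half way in (never fully), let go, and leave the blade lying as it was and the jar, marker and wing nut where they are.

Things in the scene. Friction and masses are not known exactly. Their poses are not given: they have to be found in the camera images.
- clamp: bar clamp on a stand, screwed to the worktop (does not move). Blue base plate 205 x 110 x 12, steel anvil block 52 x 52 with its top at z = 40, upright steel bar (10 x 24 section, top at z = 190). Origin: underside of the base, right below the foot and handle axis; z up; x points from the anvil to the bar, whose axis stands at x = 95
- thumb_rest (a point): centre of the flat black rubber top, 26 x 32, of the free jaw's red thumb rest, right in front of the bar (32 from the bar's axis toward the handle; 27 clear to the bar's face). Push straight down here with closed fingers to slide the jaw. When the jaw is down on the blade about 50 of bar stands above this point
- handle_grip (a point): point on the axis of the black ribbed handle (upright cylinder, diameter 30, 58 tall, with a white line), 3 above its mid height; grip here from above, from any side. The handle slides 7 up or down on its splined spindle against a soft spring. It is on the same vertical as the foot; below it the red beam's top lies 62 lower and the thumb rest's top 37 lower
- foot_sole (a point): centre of the underside of the round rubber foot (diameter 22) that presses on the blade
- jaw (a joint): how far the free jaw has been slid down the bar, m, from 0 (top). Jaw about 0.37 kg; slides down under 4 to 10 N at the thumb rest; pushed down at the handle, 95 from the bar, it binds instead
- jaw_tilt (a joint): tilt of the free jaw on the bar, rad; near 0 when free, positive when the foot's reaction lifts its front end; beyond about +0.035 the collar bites on the bar and cannot slide up. With the foot on the blade, a push of 12 to 18 N on the thumb rest tilts and binds it, and it stays so when let go
- screw (a joint): angle of the screw and its handle, rad, grows when the handle is turned clockwise seen from above (tightening), 0 to 9; each rad drives the foot 2 mm down. Its friction of about 0.1 N m keeps it where it is left; each N on the foot adds 0.002 N m
- foot (a joint): how far the sprung foot is pressed in, m: 0 free, 0.004 half way, 0.008 fully; 6 N per mm. Once the jaw is bound, each rad of the handle presses the foot in by roughly 1.2 mm, the jaw and blade giving way by the rest; side forces of 5 N or more on the handle while turning can tilt the jaw loose, so that it slips up the bar and the foot springs out again
- blade: flat grey steel mill blade with a centre hole, 26 x 142 x 9, lying loose across the anvil; origin at the centre of its underside, long side along its y
- jar: small white sample jar with white cap, diameter 44, 60 high, standing beside the clamp; origin at the centre of its underside
- marker: white felt marker with black cap, 15 x 136 x 17, lying beside the clamp; origin at the centre of its underside
- wing_nut: grey wing nut, 17 x 49 x 16, lying beside the clamp; origin at the centre of its underside
Not all that is in view belongs to the job. There is more than one size of the blade; the one meant has the size given above.

How it is judged:
By the outcome, as a careful person would: the job done as asked, in the order asked, and still so for the second after the job is handed in, with the robot touching nothing.
It also fails if it takes over 64 s, if anything falls off the work surface, if the arm or the gripper's body presses on something with over 40 N, if the wrist force passes 120 N, or if a joint passes its speed limit or range.

## Working session

There is one attempt and no reset: what is moved stays moved. The work goes in short steps, Python scripts to look and compute and a tool call to move; the robot and the scene stay as the last step left them, time stands still between calls to the robot, and variables do not carry over. Pictures are saved under pics/ and viewed, at most 10 in all, crops included, and the job is handed in when it is done.

Besides the shell and the picture viewer there is one more tool, called after "Emit:" by a JSON object that holds its "fn" and its "kwargs", one argument or row to a line. carry_out: Moves the arm, as the interface text tells. Its arguments: {"type":"object","properties":{"steps":{"type":"array","items":{"type":"array"}},"force":{"type":"number"}},"required":["steps"]}

```bash
mkdir -p pics; ls
cat > h.py <<'E'
from workcell import env
import numpy as np, cv2
from scipy.spatial.transform import Rotation as R
def shot(n):
    p,d=env.read_camera(n); np.savez('/tmp/%s.npz'%n,p=p,d=d); return p,d
def load(n):
    f=np.load('/tmp/%s.npz'%n); return f['p'],f['d']
def cal(n):
    c=env.get_calibration(n); q=np.array(c['orientation'],float)
    Rm=R.from_quat([q[1],q[2],q[3],q[0]]).as_matrix()
    K=np.array([[c['fx'],0,c['cx']],[0,c['fy'],c['cy']],[0,0,1.]])
    return K,np.array(c['D'],float),np.array(c['origin'],float),Rm
def rays(n,uv):
    K,D,o,Rm=cal(n)
    a=cv2.undistortPoints(np.array(uv,float).reshape(-1,1,2),K,D).reshape(-1,2)
    return o,np.c_[a[:,0],-a[:,1],-np.ones(len(a))]@Rm.T
def atz(n,uv,z):
    o,r=rays(n,uv); return o+r*((z-o[2])/r[:,2])[:,None]
def atd(n,uv,d):
    o,r=rays(n,uv); return o+r*np.array(d).reshape(-1,1)
def cloud(n):
    p,d=load(n); v,u=np.mgrid[0:400,0:640]
    return atd(n,np.c_[u.ravel(),v.ravel()],d.ravel()).reshape(400,640,3)
def proj(n,X):
    K,D,o,Rm=cal(n); X=(np.atleast_2d(X)-o)@Rm; X=X*[1,-1,-1]
    return cv2.projectPoints(X.astype(float),np.zeros(3),np.zeros(3),K,D)[0].reshape(-1,2)
def save(name,p,box=None,s=1):
    if box: p=p[box[1]:box[3],box[0]:box[2]]
    cv2.imwrite('pics/'+name,cv2.cvtColor(cv2.resize(p,None,fx=s,fy=s,interpolation=cv2.INTER_CUBIC),cv2.COLOR_RGB2BGR))
E
python3 - <<'E'
from h import *
for n in('side','top'):
    p,d=shot(n); save(n+'0.png',p)
    print(cal(n)[2],cal(n)[3])
print(env.get_state(),env.hold_point_z)
E
```

```text
pics
[0.26699482 0.31297234 0.58257443] [[-0.93502912  0.19282779 -0.29755333]
 [-0.35386983 -0.4547481   0.81730062]
 [ 0.02228646  0.86949503  0.49343865]]
[ 0.43454571 -0.37237507  1.22980505] [[ 0.0226369   0.99665519 -0.07852395]
 [-0.99973476  0.02289997  0.00245131]
 [ 0.0042413   0.07844763  0.99690921]]
{'clock': 0.1, 'joint_pos': array([1.11639914e+00, 3.13927724e-01, 4.51154516e-02, 1.30360983e+00,
       1.05933547e-05, 1.43118393e+00]), 'qvel': array([ 9.69827874e-05, -2.64553439e-03,  2.78906454e-03,  7.99009975e-04,
        3.29313673e-05, -9.25969095e-04]), 'tau': array([ 1.60561969e-03, -4.81724238e+01,  2.99245870e+01,  1.26964817e-02,
       -2.21810656e-04,  1.30214719e-06]), 'tcp_pos': array([0.17784126, 0.54633584, 0.23050602]), 'orientation': array([-2.42962966e-04,  1.56743320e-01,  9.87639039e-01, -7.75748999e-04]), 'wrist_force': array([ 0.52239548, -0.08901049,  0.19154792]), 'ft_torque': array([0.02822362, 0.04814457, 0.00472179]), 'grip_force': 0.0, 'finger_gap': 0.08527502419939358} 0.0187
```

View pics/side0.png

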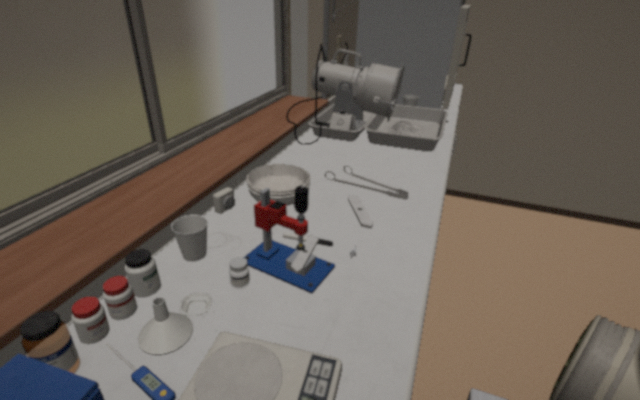

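View pics/top0.png

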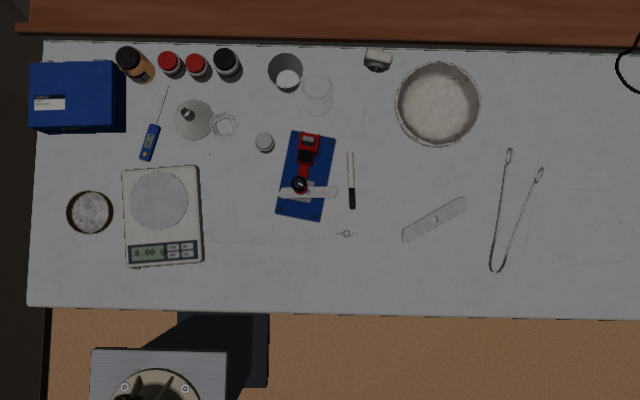

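The side view shows the clamp: handle (302,200), jaw (270,215), blade on the anvil (300,260). The top view shows the handle (299,184), thumb rest near (306,155), blade on the anvil (308,192), marker (351,180), wing nut (347,233) and jar (264,142). The blade at (434,219) in the top view is the larger decoy.

Run:
```python
from h import *
p,_=load('top'); a=cv2.resize(p[120:250,245:375],None,fx=4.5,fy=4.5,interpolation=cv2.INTER_CUBIC)
cv2.imwrite('pics/top1.png',a[:,:,::-1])
p,_=load('side'); save('side1.png',p,(220,165,360,300),4.3)
C=cloud('top'); p,d=load('top')
for uv in [(299,184),(303,170),(304,160),(308,155),(309,146),(309,137),(285,191),(333,192),(287,208),(320,212),(264,142),(351,180),(347,233),(200,110),(306,200),(434,219)]:
    print(uv,C[uv[1],uv[0]].round(4))
S=cloud('side')
for uv in [(302,190),(302,205),(267,196),(300,262),(312,258),(323,242)]: print('s',uv,S[uv[1],uv[0]].round(4))
```

```text
(299, 184) [ 0.5286 -0.329   0.2257]
(303, 170) [ 0.5673 -0.3329  0.1352]
(304, 160) [ 0.5851 -0.3354  0.1621]
(308, 155) [ 0.5956 -0.3435  0.1635]
(309, 146) [ 0.6164 -0.3449  0.1533]
(309, 137) [ 0.629  -0.3453  0.1885]
(285, 191) [ 0.5283 -0.2897  0.0489]
(333, 192) [ 0.5286 -0.4     0.0475]
(287, 208) [ 0.4911 -0.2928  0.0104]
(320, 212) [ 0.4834 -0.3711  0.0106]
(264, 142) [ 0.6389 -0.2392  0.0606]
(351, 180) [ 0.5611 -0.4431  0.0109]
(347, 233) [ 4.353e-01 -4.365e-01  1.000e-04]
(200, 110) [ 0.7175 -0.0816  0.0289]
(306, 200) [ 0.5092 -0.3382  0.0399]
(434, 219) [ 0.4732 -0.6428  0.0037]
s (302, 190) [ 0.5257 -0.3184  0.2215]
s (302, 205) [ 0.5247 -0.3164  0.1871]
s (267, 196) [ 0.6217 -0.3451  0.1732]
s (300, 262) [ 0.5227 -0.3017  0.0476]
s (312, 258) [ 0.5073 -0.3371  0.0377]
s (323, 242) [ 0.5155 -0.4384  0.0134]
```

View pics/top1.png

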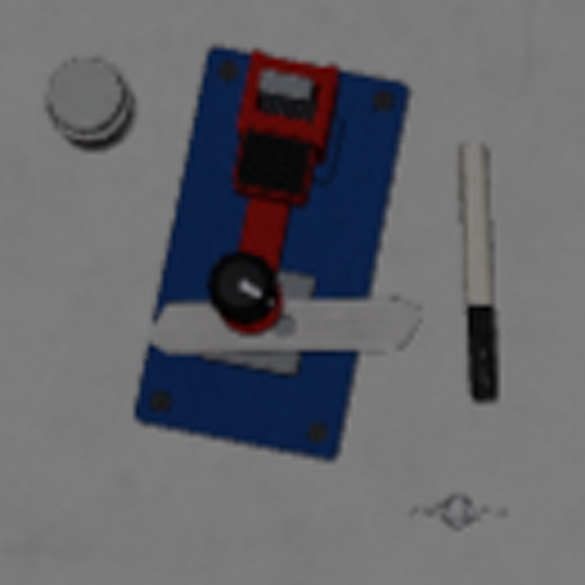

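View pics/side1.png

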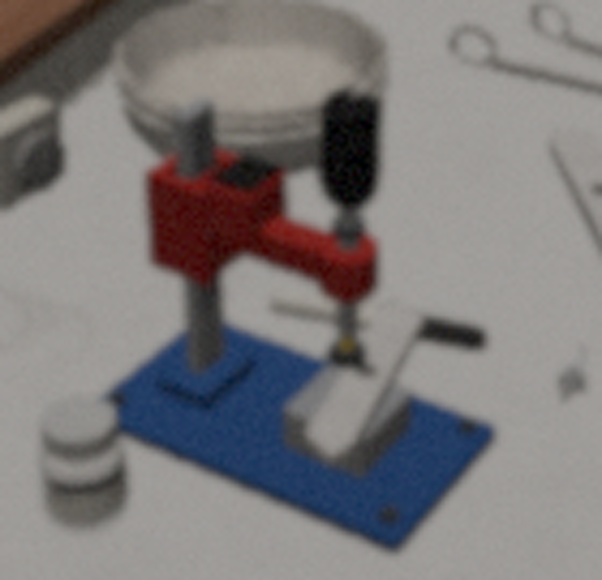

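The crops confirm the layout. In the top crop the handle top is at (243,287) with the white line, the thumb rest at (274,163), the bar top at (287,90) and the base corners are visible. The blade lies under the foot on the anvil, with its centre hole at (285,323). The lookalike blade further right was ruled out by its size and place.

```bash
cat >> h.py <<'E'
def yawR(psi):  # tool down, tool x toward world direction psi
    c,s=np.cos(psi),np.sin(psi); return np.array([[c,s,0],[s,-c,0],[0,0,-1.]])
def delta(p,Rt):
    s=env.get_state(); q=s['orientation']; R0=R.from_quat([q[1],q[2],q[3],q[0]]).as_matrix()
    print('turn deg',np.degrees(R.from_matrix(R0.T@Rt).as_rotvec()).round(1),'shift cm',(R0.T@(np.array(p)-s['tcp_pos'])*100).round(2),'j',s['joint_pos'].round(2))
E
python3 - <<'E'
from h import *
px=lambda l:np.array([(245+x/4.5-.4,120+y/4.5-.4) for x,y in l])
B=atz('top',px([(212,46),(410,88),(340,460),(136,420)]),.012)[:,:2]
print('sides',[np.linalg.norm(B[i]-B[(i+1)%4]).round(4) for i in range(4)])
ax=((B[0]+B[1])-(B[2]+B[3]))/2; psi=np.arctan2(ax[1],ax[0]); print('centre',B.mean(0),'psi',np.degrees(psi))
bar=atz('top',px([(287,90)]),.19)[0]; h=atz('top',px([(243,287)]),.226)[0]; t=atz('top',px([(274,163)]),.163)[0]
print(bar,h,t,'d',np.linalg.norm(bar[:2]-h[:2]),np.linalg.norm(t[:2]-h[:2]),np.degrees(np.arctan2(*(bar-h)[1::-1])))
bl=atz('top',px([(285,323)]),.049); print('hole',bl)
# depth blobs
C=cloud('top'); p,d=load('top'); sub=(slice(120,250),slice(245,375))
m=np.zeros(d.shape,bool); m[sub]=1
hh=m&(C[...,2]>.215); print('handle blob',hh.sum(),C[hh].mean(0), np.median(C[hh],0))
pr=C[sub]; rgb=p[sub].astype(int)
tr=m&(abs(C[...,2]-.163)<.006)&(p.max(2)<60); print('thumb',tr.sum(),C[tr].mean(0))
S=cloud('side'); hs=(S[...,2]>.17)&(S[...,2]<.24)&(abs(S[...,0]-.53)<.04)&(abs(S[...,1]+.33)<.04)
print('side handle',hs.sum(),S[hs].mean(0),S[hs].max(0))
o=cal('side')[2]; print(o)
delta([.5,0.0,.32],yawR(psi))
delta([*t[:2],.32],yawR(psi)); delta([*t[:2],.32],yawR(psi+np.pi))
E
```

```text
sides [np.float64(0.1076), np.float64(0.2007), np.float64(0.1091), np.float64(0.2026)]
centre [ 0.56887188 -0.33505047] psi -9.571846618098439
[ 0.62332038 -0.34422712  0.19      ] [ 0.52977664 -0.32823363  0.226     ] [ 0.59384089 -0.33831816  0.163     ] d 0.09490112158242055 0.06485310367824268 -9.702242474217107
hole [[ 0.52860471 -0.3423722   0.049     ]]
handle blob 230 [ 0.5053294  -0.33955144  0.48433978] [ 0.52667734 -0.33249562  0.22277812]
thumb 217 [ 0.59517166 -0.33923213  0.16040064]
side handle 353 [ 0.52855993 -0.31726175  0.20116496] [ 0.54546696 -0.30973854  0.22472576]
[0.26699482 0.31297234 0.58257443]
turn deg [-0.000e+00  1.000e-01  1.715e+02] shift cm [-47.55 -41.99  -8.89] j [1.12 0.31 0.05 1.3  0.   1.43]
turn deg [-0.000e+00  1.000e-01  1.715e+02] shift cm [-66.94 -71.25  -8.85] j [1.12 0.31 0.05 1.3  0.   1.43]
turn deg [-0.1 -0.  -8.5] shift cm [-66.94 -71.25  -8.85] j [1.12 0.31 0.05 1.3  0.   1.43]
```

Emit:
{"fn": "carry_out", "kwargs": {
  "steps": [
    [[0,0,-1],[-4,-4.2,-4],255],
    [[0,0,-2],[-8,-8.5,-8],255],
    [[0,0,-3],[-12,-12.8,-9],255],
    [[0,0,-4],[-16,-17,-9],255],
    [[0,0,-5],[-20,-21.3,-9],255],
    [[0,0,-6],[-24,-25.6,-9],255],
    [[0,0,-7],[-28,-29.8,-9],255],
    [[0,0,-8.5],[-32,-34,-9],255]
  ],
  "force": 30
}}

```text
clock: 1.1
tcp_pos: [0.3773, 0.1225, 0.3212]
orientation: [0.0, 0.083, 0.997, 0.0]
wrist_force: [0.9, -0.4, 0.8]
finger_gap: 0.0004
grip_force: 0.0
```

Run:
```python
from h import *
delta([.592,-.339,.30],yawR(np.radians(170.35)))
```

```text
turn deg [0.  0.  0.2] shift cm [-28.79 -41.98   2.11] j [ 0.11 -0.05 -0.16  1.46  0.    0.28]
```

Emit:
{"fn": "carry_out", "kwargs": {
  "steps": [
    [[0,0,0],[-3.6,-5.2,0],255],
    [[0,0,0],[-7.2,-10.4,0],255],
    [[0,0,0],[-10.8,-15.6,0],255],
    [[0,0,0],[-14.4,-20.8,0],255],
    [[0,0,0],[-18,-26.2,0],255],
    [[0,0,0],[-21.6,-31.5,0],255],
    [[0,0,0],[-25.2,-36.8,0],255],
    [[0,0,0.2],[-28.8,-42,2],255]
  ]
}}

```text
clock: 2.1
tcp_pos: [0.5875, -0.3294, 0.3051]
orientation: [0.001, 0.085, 0.996, -0.001]
wrist_force: [2.8, 0.5, -0.3]
finger_gap: 0.0001
grip_force: 0.0
```

Run:
```python
from h import *
delta([.592,-.339,.17],yawR(np.radians(170.35)))
p,d=shot('side'); save('side2.png',p,(220,120,360,300),3.3)
```

```text
turn deg [-0.   0.1 -0.1] shift cm [-0.58 -0.86 13.51] j [-0.63  0.52  0.54  1.59  0.   -0.46]
```

View pics/side2.png

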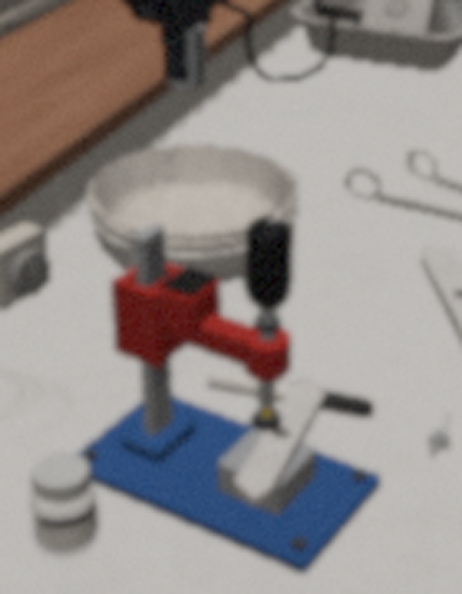

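The side crop shows the closed fingers hanging over the thumb rest (185,80 above 190,278), clear of the bar and the handle.

Emit:
{"fn": "carry_out", "kwargs": {
  "steps": [
    [[0,0,0],[0,0,2],255],
    [[0,0,0],[0,0,5],255],
    [[0,0,0],[0,0,8],255],
    [[0,0,0],[0,0,10.5],255],
    [[0,0,0],[0,0,12],255],
    [[0,0,0],[0,0,12.5],255],
    [[0,0,0],[0,0,12.5],255],
    [[0,0,0],[0,0,12.5],255]
  ]
}}

```text
clock: 3.15
tcp_pos: [0.5871, -0.3274, 0.1807]
orientation: [0.001, 0.085, 0.996, -0.0]
wrist_force: [0.4, -0.2, -0.1]
finger_gap: 0.0002
grip_force: 0.0
```

Run:
```python
from h import *
delta([.592,-.339,.165],yawR(np.radians(170.35)))
print(env.get_state()['wrist_force'],env.get_state()['ft_torque'])
```

```text
turn deg [-0.   0.1 -0.1] shift cm [-0.67 -1.06  1.57] j [-0.63  0.52  0.24  1.28  0.   -0.46]
[ 0.40697693 -0.24897684 -0.07419529] [-0.0164725   0.00981692  0.0299993 ]
```

Emit:
{"fn": "carry_out", "kwargs": {
  "steps": [
    [[0,0,0],[-0.4,-0.5,0],255],
    [[0,0,0],[-0.7,-1.1,0],255],
    [[0,0,0],[-0.7,-1.1,0.5],255],
    [[0,0,0],[-0.7,-1.1,1],255],
    [[0,0,0],[-0.7,-1.1,1.2],255],
    [[0,0,0],[-0.7,-1.1,1.3],255],
    [[0,0,0],[-0.7,-1.1,1.4],255],
    [[0,0,0],[-0.7,-1.1,1.4],255]
  ]
}}

```text
clock: 4.15
tcp_pos: [0.5917, -0.339, 0.1656]
orientation: [0.0, 0.085, 0.996, 0.0]
wrist_force: [0.3, -0.9, 0.1]
finger_gap: -0.0002
grip_force: 0.0
```

Emit:
{"fn": "carry_out", "kwargs": {
  "steps": [
    [[0,0,0],[0,0,0.1],255],
    [[0,0,0],[0,0,0.2],255],
    [[0,0,0],[0,0,0.3],255],
    [[0,0,0],[0,0,0.4],255],
    [[0,0,0],[0,0,0.5],255],
    [[0,0,0],[0,0,0.6],255],
    [[0,0,0],[0,0,0.7],255],
    [[0,0,0],[0,0,0.8],255]
  ]
}}

```text
clock: 5.15
tcp_pos: [0.5915, -0.3391, 0.1578]
orientation: [0.0, 0.085, 0.996, -0.0]
wrist_force: [-2.9, 1.5, 4.0]
finger_gap: -0.0
grip_force: 1.6
```

Emit:
{"fn": "carry_out", "kwargs": {
  "steps": [
    [[0,0,0],[0,0,0.13],255],
    [[0,0,0],[0,0,0.26],255],
    [[0,0,0],[0,0,0.4],255],
    [[0,0,0],[0,0,0.54],255],
    [[0,0,0],[0,0,0.67],255],
    [[0,0,0],[0,0,0.8],255],
    [[0,0,0],[0,0,0.9],255],
    [[0,0,0],[0,0,1.0],255]
  ]
}}

```text
clock: 6.15
tcp_pos: [0.5916, -0.3391, 0.1474]
orientation: [-0.0, 0.085, 0.996, 0.0]
wrist_force: [-1.3, 1.2, 3.9]
finger_gap: -0.0003
grip_force: 1.6
```

Emit:
{"fn": "carry_out", "kwargs": {
  "steps": [
    [[0,0,0],[0,0,0.05],255],
    [[0,0,0],[0,0,0.1],255],
    [[0,0,0],[0,0,0.15],255],
    [[0,0,0],[0,0,0.2],255],
    [[0,0,0],[0,0,0.25],255],
    [[0,0,0],[0,0,0.3],255],
    [[0,0,0],[0,0,0.35],255],
    [[0,0,0],[0,0,0.4],255]
  ]
}}

```text
clock: 7.15
tcp_pos: [0.5916, -0.339, 0.1434]
orientation: [0.0, 0.085, 0.996, 0.0]
wrist_force: [-2.2, -0.4, 3.5]
finger_gap: -0.0003
grip_force: 1.5
```

Before contact, still about 4 N. I'll go on in 2 mm calls.

Emit:
{"fn": "carry_out", "kwargs": {
  "steps": [
    [[0,0,0],[0,0,0.03],255],
    [[0,0,0],[0,0,0.06],255],
    [[0,0,0],[0,0,0.09],255],
    [[0,0,0],[0,0,0.12],255],
    [[0,0,0],[0,0,0.15],255],
    [[0,0,0],[0,0,0.18],255],
    [[0,0,0],[0,0,0.2],255],
    [[0,0,0],[0,0,0.2],255]
  ]
}}

```text
clock: 8.15
tcp_pos: [0.5919, -0.3391, 0.1418]
orientation: [0.0, 0.085, 0.996, -0.0]
wrist_force: [-1.1, 0.6, 5.1]
finger_gap: -0.0003
grip_force: 2.5
```

Emit:
{"fn": "carry_out", "kwargs": {
  "steps": [
    [[0,0,0],[0,0,0.02],255],
    [[0,0,0],[0,0,0.04],255],
    [[0,0,0],[0,0,0.06],255],
    [[0,0,0],[0,0,0.08],255],
    [[0,0,0],[0,0,0.1],255],
    [[0,0,0],[0,0,0.1],255],
    [[0,0,0],[0,0,0.1],255],
    [[0,0,0],[0,0,0.1],255]
  ]
}}

```text
clock: 9.15
tcp_pos: [0.5921, -0.3392, 0.1412]
orientation: [0.001, 0.085, 0.996, -0.0]
wrist_force: [-1.4, 0.7, 5.7]
finger_gap: 0.0003
grip_force: 3.2
```

Emit:
{"fn": "carry_out", "kwargs": {
  "steps": [
    [[0,0,0],[0,0,0.02],255],
    [[0,0,0],[0,0,0.04],255],
    [[0,0,0],[0,0,0.06],255],
    [[0,0,0],[0,0,0.08],255],
    [[0,0,0],[0,0,0.1],255],
    [[0,0,0],[0,0,0.1],255],
    [[0,0,0],[0,0,0.1],255],
    [[0,0,0],[0,0,0.1],255]
  ]
}}

```text
clock: 10.15
tcp_pos: [0.5922, -0.3392, 0.1406]
orientation: [0.001, 0.085, 0.996, -0.0]
wrist_force: [-1.8, 1.4, 7.7]
finger_gap: 0.0005
grip_force: 4.1
```

Emit:
{"fn": "carry_out", "kwargs": {
  "steps": [
    [[0,0,0],[0,0,0.03],255],
    [[0,0,0],[0,0,0.06],255],
    [[0,0,0],[0,0,0.09],255],
    [[0,0,0],[0,0,0.12],255],
    [[0,0,0],[0,0,0.15],255],
    [[0,0,0],[0,0,0.15],255],
    [[0,0,0],[0,0,0.15],255],
    [[0,0,0],[0,0,0.15],255]
  ]
}}

```text
clock: 11.15
tcp_pos: [0.5926, -0.3393, 0.1397]
orientation: [0.001, 0.085, 0.996, -0.0]
wrist_force: [-0.5, 2.2, 10.2]
finger_gap: -0.0001
grip_force: 5.0
```

Emit:
{"fn": "carry_out", "kwargs": {
  "steps": [
    [[0,0,0],[0,0,0.03],255],
    [[0,0,0],[0,0,0.06],255],
    [[0,0,0],[0,0,0.09],255],
    [[0,0,0],[0,0,0.12],255],
    [[0,0,0],[0,0,0.15],255],
    [[0,0,0],[0,0,0.18],255],
    [[0,0,0],[0,0,0.18],255],
    [[0,0,0],[0,0,0.18],255]
  ]
}}

```text
clock: 12.15
tcp_pos: [0.5929, -0.3393, 0.1386]
orientation: [0.002, 0.085, 0.996, -0.001]
wrist_force: [-1.8, 2.1, 11.9]
finger_gap: 0.0002
grip_force: 6.3
```

Emit:
{"fn": "carry_out", "kwargs": {
  "steps": [
    [[0,0,0],[0,0,0.03],255],
    [[0,0,0],[0,0,0.06],255],
    [[0,0,0],[0,0,0.09],255],
    [[0,0,0],[0,0,0.12],255],
    [[0,0,0],[0,0,0.15],255],
    [[0,0,0],[0,0,0.18],255],
    [[0,0,0],[0,0,0.2],255],
    [[0,0,0],[0,0,0.2],255]
  ]
}}

```text
clock: 13.15
tcp_pos: [0.5933, -0.3394, 0.1375]
orientation: [0.003, 0.085, 0.996, -0.001]
wrist_force: [-0.2, 2.1, 15.3]
finger_gap: -0.0003
grip_force: 7.7
```

```bash
cat >> h.py <<'E'
def meas(k=4):
    ds=[];
    for _ in range(k):
        p,d=env.read_camera('side'); ds.append(np.where(d>0,d,np.nan))
    d=np.nan_to_num(np.nanmedian(ds,0)); np.savez('/tmp/side.npz',p=p,d=d); return summ()
def summ():
    S=cloud('side'); p,_=load('side'); pi=p.astype(int)
    near=(abs(S[...,0]-.5295)<.03)&(abs(S[...,1]+.3285)<.03)
    h=near&(S[...,2]>.12)&(p.max(2)<70)
    # handle pixel column profile: rows extents near axis
    v,u=np.nonzero(h); 
    red=(pi[...,0]>90)&(pi[...,1]<60)&(S[...,2]>.05)
    z=S[...,2][h]
    print('handle n',h.sum(),'z p2,50,98',np.percentile(z,[2,50,98]).round(4),'rows',v.mean().round(2),'cols',u.mean().round(2),'xy',S[h][:,:2].mean(0).round(4),'red n',red.sum(),'row',np.nonzero(red)[0].mean().round(2),'z',S[...,2][red].mean().round(4))
E
python3 - <<'E'
from h import *
summ(); meas()
E
```

```text
handle n 908 z p2,50,98 [0.1728 0.4561 0.5496] rows 100.59 cols 292.37 xy [ 0.5449 -0.3185] red n 886 row 245.57 z 0.1193
handle n 1261 z p2,50,98 [0.1568 0.4231 0.5566] rows 108.1 cols 293.75 xy [ 0.5442 -0.3213] red n 912 row 249.68 z 0.1013
```

Emit:
{"fn": "carry_out", "kwargs": {
  "steps": [
    [[0,0,0],[0,0,-0.1],255],
    [[0,0,0],[0,0,-0.25],255],
    [[0,0,0],[0,0,-0.5],255],
    [[0,0,0],[0,0,-1.5],255],
    [[0,0,0],[0,0,-4],255],
    [[0,0,0],[0,0,-7],200],
    [[0,0,0],[0,0,-10],100],
    [[0,0,0],[0,0,-13],0]
  ]
}}

```text
clock: 14.35
tcp_pos: [0.5913, -0.339, 0.2651]
orientation: [-0.0, 0.085, 0.996, 0.0]
wrist_force: [0.3, -0.5, -0.2]
finger_gap: 0.0538
grip_force: 0.0
```

Run:
```python
from h import *
meas(); p,d=load('side'); save('side3.png',p,(220,140,360,300),3.6)
pt,_=shot('top'); save('top3.png',pt)
delta([.5295,-.3285,.27],yawR(np.radians(170.35)))
```

```text
handle n 1014 z p2,50,98 [0.1556 0.4655 0.564 ] rows 87.0 cols 292.81 xy [ 0.5463 -0.3236] red n 905 row 250.52 z 0.1011
turn deg [ 0.  -0.1 -0.1] shift cm [ 6.27 -0.01 -0.66] j [-0.64  0.54  0.46  1.5   0.   -0.47]
```

View pics/side3.png

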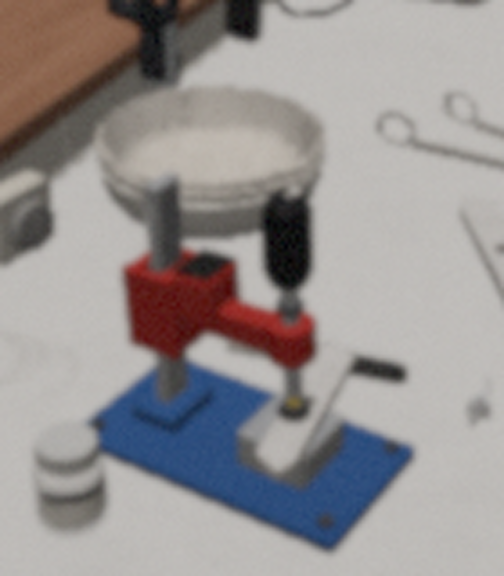

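The side crop shows the jaw still down and bound, the foot (291,405) on the blade, and the blade unmoved. Next I'll refine the handle centre and move above it.

Emit:
{"fn": "carry_out", "kwargs": {
  "steps": [
    [[0,0,0],[1.5,0,-0.7],0],
    [[0,0,0],[3,0,-0.7],0],
    [[0,0,0],[4.5,0,-0.7],0],
    [[0,0,0],[5.5,0,-0.7],0],
    [[0,0,0],[6.1,0,-0.7],0],
    [[0,0,0],[6.1,0,-0.7],0],
    [[0,0,0],[6.1,0,-0.7],0],
    [[0,0,0],[6.1,0,-0.7],0]
  ]
}}

```text
clock: 15.6
tcp_pos: [0.5318, -0.3288, 0.271]
orientation: [-0.0, 0.085, 0.996, 0.0]
wrist_force: [0.7, -0.9, 0.2]
finger_gap: 0.0855
grip_force: 0.0
```

```bash
cat >> h.py <<'E'
def hcol(p,z):
    u,v=proj('side',[.5295,-.3285,z])[0]; r=int(round(v)); 
    pi=p.astype(int); out=[]
    for rr in range(r-5,r+6):
        row=pi[rr,int(u)-14:int(u)+15].max(1); bg=np.percentile(row,85); w=np.clip((bg-row)/(bg-row.min()),0,1); w[w<.35]=0
        out.append(int(u)-14+(w*np.arange(29)).sum()/w.sum())
    print('proj',round(u,2),round(v,1),'meas col',np.mean(out).round(2),np.std(out).round(2))
E
python3 - <<'E'
from h import *
a=cv2.imread('pics/side0.png')[:,:,::-1]; hcol(a,.2)
p,d=load('side'); hcol(p,.177)
print(proj('side',[[.5295,-.3285,.177],[.5395,-.3285,.177],[.5295,-.3285,.187]]).round(2))
S=cloud('side')
m=(abs(S[...,0]-.5295)<.03)&(abs(S[...,1]+.3285)<.03)&(S[...,2]<.24)&(S[...,2]>.14)&(p.max(2)<70)
print(m.sum(),S[m].mean(0),np.percentile(S[m][:,2],[1,5,50,95,99]))
s=env.get_state(); print(s['tcp_pos'],s['joint_pos'].round(2))
E
```

```text
proj 302.13 196.6 meas col 299.29 0.99
proj 302.07 206.0 meas col 298.78 0.88
[[302.07 206.03]
 [297.76 205.11]
 [302.1  201.96]]
288 [ 0.53135697 -0.31709304  0.18194327] [0.15164181 0.1566202  0.18373701 0.20349588 0.20407146]
[ 0.53183099 -0.32877238  0.2709588 ] [-0.68  0.41  0.28  1.44  0.   -0.51]
```

Emit:
{"fn": "carry_out", "kwargs": {
  "steps": [
    [[0,0,-10],[0,0,0],0],
    [[0,0,-20],[-0.1,0,0],0],
    [[0,0,-30],[-0.2,0,0],0],
    [[0,0,-40],[-0.2,0,2],0],
    [[0,0,-50],[-0.2,0,3],0],
    [[0,0,-60],[-0.2,0,3],0],
    [[0,0,-70],[-0.2,0,3],0],
    [[0,0,-80],[-0.2,0,3],0]
  ]
}}

```text
clock: 16.6
tcp_pos: [0.5338, -0.3291, 0.2409]
orientation: [0.0, -0.578, 0.816, 0.0]
wrist_force: [-0.3, -0.4, 0.4]
finger_gap: 0.0855
grip_force: 0.0
```

Emit:
{"fn": "carry_out", "kwargs": {
  "steps": [
    [[0,0,-5],[0,0,1.5],0],
    [[0,0,-10],[0,0,3],0],
    [[0,0,-10],[0,0,4.5],0],
    [[0,0,-10],[0,0,6],0],
    [[0,0,-10],[0,0,7.5],0],
    [[0,0,-10],[0,0,8.2],0],
    [[0,0,-10],[0,0,8.6],0],
    [[0,0,-10],[0,0,8.6],0]
  ]
}}

```text
clock: 17.6
tcp_pos: [0.5335, -0.3291, 0.1552]
orientation: [0.0, -0.645, 0.765, -0.0]
wrist_force: [-0.7, -0.3, -0.1]
finger_gap: 0.0855
grip_force: 0.0
```

Run:
```python
from h import *
p,d=shot('side'); save('side4.png',p,(240,150,350,260),5)
s=env.get_state(); print(s['tcp_pos'],s['joint_pos'].round(2),s['wrist_force'].round(2),s['finger_gap'])
```

```text
[ 0.5336761  -0.32926922  0.15559258] [-0.68  0.44  0.05  1.18  0.   -2.08] [ 0.02 -0.45  0.04] 0.08580082398636465
```

View pics/side4.png

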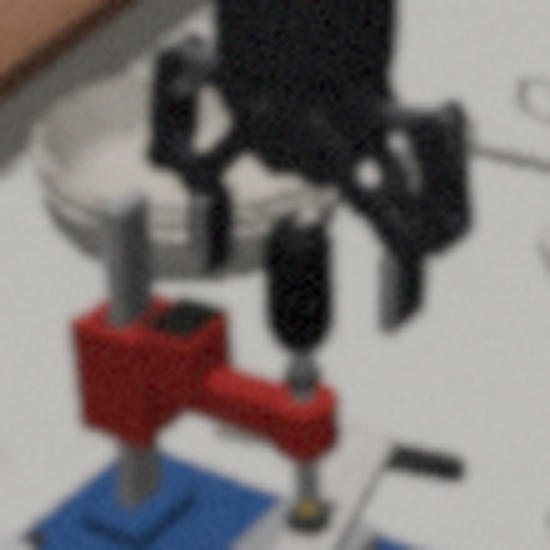

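The crop shows the handle at column 299 and the fingers spanning columns 190–422 (mid 306), so the handle lies about 2–3 mm further toward the bar. I'll shift and close nearly to contact.

Emit:
{"fn": "carry_out", "kwargs": {
  "steps": [
    [[0,0,0],[0,-0.2,0],60],
    [[0,0,0],[0,-0.2,0],120],
    [[0,0,0],[0,-0.2,0],135],
    [[0,0,0],[0,-0.2,0],145],
    [[0,0,0],[0,-0.2,0],150],
    [[0,0,0],[0,-0.2,0],150],
    [[0,0,0],[0,-0.2,0],150],
    [[0,0,0],[0,-0.2,0],150]
  ],
  "force": 20
}}

```text
clock: 18.65
tcp_pos: [0.5355, -0.3294, 0.1552]
orientation: [0.0, -0.645, 0.765, 0.0]
wrist_force: [0.2, -0.4, 0.4]
finger_gap: 0.0351
grip_force: 0.0
```

Emit:
{"fn": "carry_out", "kwargs": {
  "steps": [
    [[0,0,0],[0,0,0],152],
    [[0,0,0],[0,0,0],154],
    [[0,0,0],[0,0,0],156],
    [[0,0,0],[0,0,0],158],
    [[0,0,0],[0,0,0],158],
    [[0,0,0],[0,0,0],158],
    [[0,0,0],[0,0,0],158],
    [[0,0,0],[0,0,0],158]
  ]
}}

```text
clock: 19.65
tcp_pos: [0.5355, -0.3294, 0.1552]
orientation: [0.0, -0.645, 0.765, 0.0]
wrist_force: [0.4, -1.0, -0.9]
finger_gap: 0.0324
grip_force: 0.0
```

Emit:
{"fn": "carry_out", "kwargs": {
  "steps": [
    [[0,0,0],[0,0,0],160],
    [[0,0,0],[0,0,0],162],
    [[0,0,0],[0,0,0],164],
    [[0,0,0],[0,0,0],166],
    [[0,0,0],[0,0,0],172],
    [[0,0,0],[0,0,0],180],
    [[0,0,0],[0,0,0],180],
    [[0,0,0],[0,0,0],180]
  ],
  "force": 25
}}

```text
clock: 20.65
tcp_pos: [0.535, -0.3293, 0.155]
orientation: [-0.0, -0.645, 0.765, 0.0]
wrist_force: [-4.1, 1.0, 0.4]
finger_gap: 0.0298
grip_force: 25.1
```

Run:
```python
from h import *
s=env.get_state(); print(s['tcp_pos'],s['joint_pos'].round(3),s['wrist_force'].round(2),s['ft_torque'].round(4),s['finger_gap'])
```

```text
[ 0.53496431 -0.32927575  0.15499412] [-0.679  0.446  0.054  1.18  -0.    -2.08 ] [-4.09  0.98  0.39] [ 0.1006  1.3232 -0.0332] 0.02978838020439835
```

Emit:
{"fn": "carry_out", "kwargs": {
  "steps": [
    [[0,0,0],[0,0.02,0],180],
    [[0,0,0],[0,0.04,0],180],
    [[0,0,0],[0,0.07,0],180],
    [[0,0,0],[0,0.07,0],180],
    [[0,0,0],[0,0.07,0],180],
    [[0,0,0],[0,0.07,0],180],
    [[0,0,0],[0,0.07,0],180],
    [[0,0,0],[0,0.07,0],180]
  ]
}}

```text
clock: 21.65
tcp_pos: [0.5348, -0.3293, 0.1552]
orientation: [0.0, -0.645, 0.765, -0.0]
wrist_force: [-2.7, 0.2, 0.1]
finger_gap: 0.0297
grip_force: 25.0
```

Emit:
{"fn": "carry_out", "kwargs": {
  "steps": [
    [[0,0,0],[0,0.03,0],180],
    [[0,0,0],[0,0.06,0],180],
    [[0,0,0],[0,0.1,0],180],
    [[0,0,0],[0,0.1,0],180],
    [[0,0,0],[0,0.1,0],180],
    [[0,0,0],[0,0.1,0],180],
    [[0,0,0],[0,0.1,0],180],
    [[0,0,0],[0,0.1,0],180]
  ]
}}

```text
clock: 22.65
tcp_pos: [0.5343, -0.3293, 0.1554]
orientation: [0.0, -0.645, 0.765, -0.001]
wrist_force: [2.9, 0.6, -0.7]
finger_gap: 0.0298
grip_force: 24.2
```

Emit:
{"fn": "carry_out", "kwargs": {
  "steps": [
    [[0,0,0],[0,-0.02,0],180],
    [[0,0,0],[0,-0.04,0],180],
    [[0,0,5],[0,-0.04,0.02],180],
    [[0,0,12],[0,-0.04,0.04],180],
    [[0,0,19],[0,-0.04,0.06],180],
    [[0,0,26],[0,-0.04,0.09],180],
    [[0,0,30],[0,-0.04,0.1],180],
    [[0,0,30],[0,-0.04,0.1],180]
  ]
}}

```text
clock: 23.65
tcp_pos: [0.5338, -0.329, 0.1541]
orientation: [-0.0, -0.425, 0.905, 0.0]
wrist_force: [1.3, 0.5, 0.6]
finger_gap: 0.0295
grip_force: 24.4
```

Run:
```python
from h import *
s=env.get_state(); print(s['tcp_pos'],s['joint_pos'].round(3),s['wrist_force'].round(2),s['ft_torque'].round(4))
meas(2); p,_=load('side'); save('side5.png',p,(240,150,350,260),5)
```

```text
[ 0.53383192 -0.32899824  0.15406538] [-0.68   0.445  0.049  1.176 -0.    -1.558] [1.35 0.51 0.64] [0.1071 0.0323 0.0475]
handle n 1247 z p2,50,98 [0.1585 0.2585 0.4282] rows 171.05 cols 302.31 xy [ 0.5228 -0.3109] red n 858 row 255.85 z 0.0993h.py:39: RuntimeWarning: All-NaN slice encountered
  d=np.nan_to_num(np.nanmedian(ds,0)); np.savez('/tmp/side.npz',p=p,d=d); return summ()
```

View pics/side5.png

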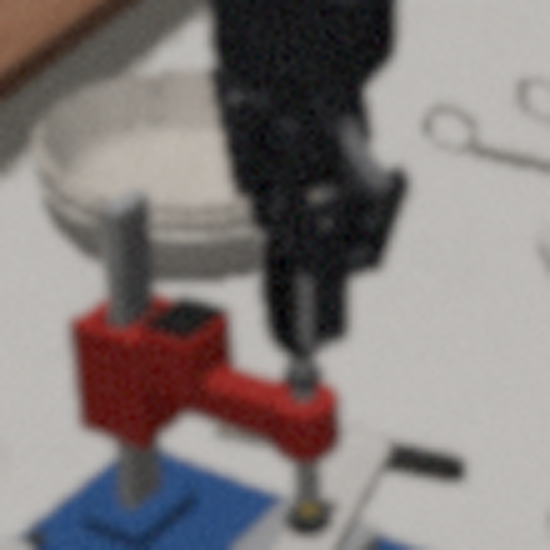

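Grip is good, side force is about 1.4 N, the jaw is still in place. I'll turn on, following the screw down.

Emit:
{"fn": "carry_out", "kwargs": {
  "steps": [
    [[0,0,6],[0,0,0.02],180],
    [[0,0,12],[0,0,0.04],180],
    [[0,0,18],[0,0,0.06],180],
    [[0,0,24],[0,0,0.08],180],
    [[0,0,30],[0,0,0.1],180],
    [[0,0,36],[0,0,0.13],180],
    [[0,0,40],[0,0,0.14],180],
    [[0,0,40],[0,0,0.14],180]
  ]
}}

```text
clock: 24.75
tcp_pos: [0.5337, -0.3283, 0.1525]
orientation: [-0.0, -0.09, 0.996, 0.001]
wrist_force: [-0.2, 2.7, 0.6]
finger_gap: 0.0295
grip_force: 24.6
```

Run:
```python
from h import *
s=env.get_state(); print(s['tcp_pos'],s['joint_pos'].round(3),s['wrist_force'].round(2),s['ft_torque'].round(4))
```

```text
[ 0.53372647 -0.32829645  0.15253775] [-6.800e-01  4.450e-01  4.600e-02  1.174e+00  1.000e-03 -8.610e-01] [-0.19  2.71  0.58] [ 0.8209  0.2088 -0.0602]
```

Emit:
{"fn": "carry_out", "kwargs": {
  "steps": [
    [[0,0,0],[0,0.04,0],180],
    [[0,0,4],[0,0.08,0.01],180],
    [[0,0,10],[0,0.08,0.03],180],
    [[0,0,16],[0,0.08,0.05],180],
    [[0,0,22],[0,0.08,0.08],180],
    [[0,0,28],[0,0.08,0.1],180],
    [[0,0,34],[0,0.08,0.12],180],
    [[0,0,34],[0,0.08,0.12],180]
  ]
}}

```text
clock: 25.75
tcp_pos: [0.5338, -0.3283, 0.1516]
orientation: [-0.0, 0.205, 0.979, 0.0]
wrist_force: [0.6, 2.1, 1.6]
finger_gap: 0.0293
grip_force: 24.5
```

Run:
```python
from h import *
s=env.get_state(); print(s['tcp_pos'],s['joint_pos'].round(3),s['wrist_force'].round(2),s['ft_torque'].round(4))
```

```text
[ 0.53381575 -0.32828989  0.15159381] [-0.679  0.445  0.043  1.169 -0.    -0.267] [0.65 2.07 1.6 ] [ 0.427   0.2922 -0.0397]
```

Emit:
{"fn": "carry_out", "kwargs": {
  "steps": [
    [[0,0,0],[0,0.03,0],180],
    [[0,0,4],[0,0.05,0.01],180],
    [[0,0,8],[0,0.05,0.02],180],
    [[0,0,12],[0,0.05,0.04],180],
    [[0,0,16],[0,0.05,0.06],180],
    [[0,0,18],[0,0.05,0.06],180],
    [[0,0,18],[0,0.05,0.06],180],
    [[0,0,18],[0,0.05,0.06],180]
  ]
}}

```text
clock: 26.75
tcp_pos: [0.534, -0.3282, 0.151]
orientation: [-0.0, 0.356, 0.935, -0.0]
wrist_force: [-2.2, -0.3, 1.7]
finger_gap: 0.0291
grip_force: 24.9
```

Run:
```python
from h import *
s=env.get_state(); print(s['tcp_pos'],s['joint_pos'].round(3),s['wrist_force'].round(2),s['ft_torque'].round(4))
```

```text
[ 0.53398974 -0.32823916  0.1510176 ] [-6.790e-01  4.450e-01  4.200e-02  1.168e+00 -1.000e-03  4.900e-02] [-2.22 -0.34  1.72] [-0.1413  0.8377  0.1177]
```

Emit:
{"fn": "carry_out", "kwargs": {
  "steps": [
    [[0,0,0],[0,0,0],165],
    [[0,0,0],[0,0,0],155],
    [[0,0,0],[0,0,0],120],
    [[0,0,0],[0,0,0],50],
    [[0,0,0],[0,0,0],0],
    [[0,0,0],[0,0,-1],0],
    [[0,0,0],[0,0,-4],0],
    [[0,0,0],[0,0,-8],0]
  ]
}}

```text
clock: 27.75
tcp_pos: [0.5338, -0.3276, 0.2315]
orientation: [-0.001, 0.356, 0.934, 0.0]
wrist_force: [0.3, -0.1, 0.4]
finger_gap: 0.0859
grip_force: 0.0
```

Emit:
{"fn": "carry_out", "kwargs": {
  "steps": [
    [[0,0,0],[0,0,-3],0],
    [[0,0,0],[2,0,-6],0],
    [[0,0,0],[5,-2,-6],0],
    [[0,0,0],[9,-4,-6],0],
    [[0,0,0],[13,-6,-6],0],
    [[0,0,0],[15,-8,-6],0],
    [[0,0,0],[15,-10,-6],0],
    [[0,0,0],[15,-10,-6],0]
  ]
}}

```text
clock: 28.75
tcp_pos: [0.3552, -0.3034, 0.2921]
orientation: [0.001, 0.357, 0.934, -0.0]
wrist_force: [-0.6, -0.5, 0.1]
finger_gap: 0.0854
grip_force: 0.0
```

Run:
```python
from h import *
s=env.get_state(); print(s['tcp_pos'])
meas(4)
p,d=load('side'); S=cloud('side')
m=(abs(S[...,0]-.5315)<.03)&(abs(S[...,1]+.3285)<.03)&(S[...,2]<.24)&(S[...,2]>.13)&(p.max(2)<70)
print(m.sum(),S[m].mean(0),np.percentile(S[m][:,2],[1,5,50,95,99]))
t,_=shot('top')
a=cv2.resize(p[165:300,220:360],None,fx=2.85,fy=2.85,interpolation=cv2.INTER_CUBIC); b=cv2.resize(t[115:250,245:375],(a.shape[1],a.shape[0]),interpolation=cv2.INTER_CUBIC)
cv2.imwrite('pics/both.png',np.hstack([a,b])[:,:,::-1])
```

```text
[ 0.35516987 -0.30339329  0.29205029]
handle n 296 z p2,50,98 [0.1311 0.181  0.205 ] rows 207.23 cols 298.81 xy [ 0.5324 -0.3175] red n 842 row 275.4 z 0.0893
293 [ 0.53243872 -0.31750408  0.17961775] [0.13105391 0.14424018 0.18107717 0.20427338 0.20528414]
```

View pics/both.png

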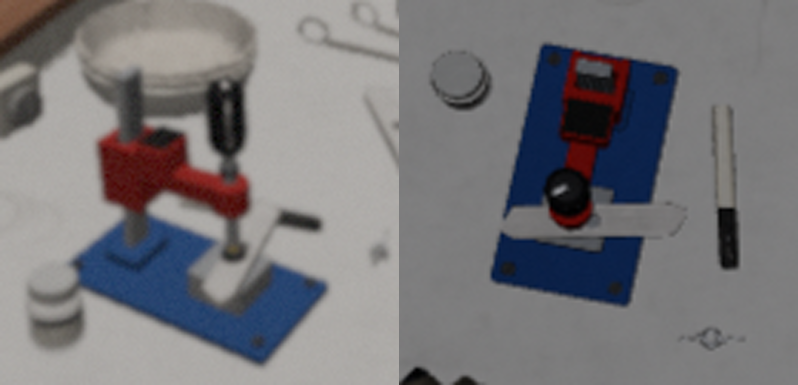

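Run:
```python
from h import *
p,_=load('side'); now=cv2.resize(p[150:260,240:350],None,fx=5,fy=5,interpolation=cv2.INTER_CUBIC)[:,:,::-1]
now=cv2.GaussianBlur(now,(0,0),4)
p1,_=None,None
def crop3():
    a=cv2.imread('pics/side3.png'); a=cv2.resize(a,(140,160),interpolation=cv2.INTER_AREA)
    return cv2.GaussianBlur(cv2.resize(a[10:120,20:130],None,fx=5,fy=5,interpolation=cv2.INTER_CUBIC),(0,0),4)
ref={'side3':crop3(),'side4':cv2.GaussianBlur(cv2.imread('pics/side4.png'),(0,0),4),'side5':cv2.GaussianBlur(cv2.imread('pics/side5.png'),(0,0),4)}
reg={'base':(20,455,270,545),'jaw':(60,290,235,450),'beamtip':(230,360,350,465),'handle':(255,210,345,355),'foot':(285,485,335,535)}
for k,r in ref.items():
    for g,(x0,y0,x1,y1) in reg.items():
        if g=='handle' and k=='side5': continue
        T=r[y0:y1,x0:x1]; m=12; W=now[max(0,y0-m):y1+m,max(0,x0-m):x1+m]
        c=cv2.matchTemplate(W,T,cv2.TM_CCOEFF_NORMED); _,v,_,l=cv2.minMaxLoc(c)
        print(k,g,'shift px(now-ref)',(l[0]-min(m,x0))/5,(l[1]-min(m,y0))/5,round(v,3))
```

```text
side3 base shift px(now-ref) 0.0 0.0 1.0
side3 jaw shift px(now-ref) 0.0 -0.2 0.999
side3 beamtip shift px(now-ref) 0.0 -0.4 0.998
side3 handle shift px(now-ref) -0.4 -0.4 0.962
side3 foot shift px(now-ref) 0.2 0.2 0.995
side4 base shift px(now-ref) 0.0 0.0 1.0
side4 jaw shift px(now-ref) 0.0 -0.2 0.999
side4 beamtip shift px(now-ref) 0.0 -0.4 0.998
side4 handle shift px(now-ref) -0.4 -0.4 0.963
side4 foot shift px(now-ref) 0.2 0.2 0.995
side5 base shift px(now-ref) 0.0 0.0 1.0
side5 jaw shift px(now-ref) 0.0 -0.2 0.999
side5 beamtip shift px(now-ref) 0.0 -0.4 0.998
side5 foot shift px(now-ref) 0.2 0.2 0.995
```

The picture shows the white line turned about 120° clockwise. The jaw is still down, its tip has lifted only about 1 mm so it's bound, and the blade, jar, marker and nut haven't moved.

Run:
```python
from workcell import env
print(env.hand_in())
```

```text
the job is handed in; nothing more can be done
None
```

I slid the jaw down and it stayed bound on the blade after release, turned the handle about 122° clockwise, let go and handed the job in at about 29 s. The foot should be about half way in (I estimate 3.4–4.8 mm, not measured directly), and the blade, jar, marker and wing nut look unmoved in the last pictures.

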